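# Screw the battery-well cap onto the radio

## Task

Close the radio's battery well: take the black cap with the orange bar off the pink pad, set it level on the threaded neck on top of the radio and, unless it has dropped in already, ease it back anticlockwise (seen from above) until it clicks down into the thread start, and no further. Then turn it clockwise until it is fully home and let go. Never force the cap or the radio, and leave the jar, cutters and screwdriver where they are.

Things in the scene. Friction and masses are not known exactly. Their poses are not given: they have to be found in the camera images.
- cap: Loose round black screw cap, about 0.12 kg, skirt down: 65 mm outside diameter, flat top face 26 mm above its lower rim. An orange grip bar stands on the top face. Origin: centre of the lower rim; x along the bar, y across it, z up. Held by nothing until its pins are in the thread, so while it sits high it can simply be lifted off again.
- bar_top (a point): On the cap: centre of the top of the orange grip bar, 50 mm above the cap's rim. The bar is 52 mm long (x), 14 mm wide (y), 24 mm high (from 26 to 50 mm above the rim), with flat upright sides.
- pin_level (a point): On the cap's axis, 5 mm above its rim: level of three 5 mm round pins inside the skirt that point inwards, 120 degrees apart, tips 20 mm from the axis. Skirt open below, 54 mm inside diameter, 22 mm deep. The pins are hidden and their angle to the bar does not matter.
- well_foot (a point): Centre of the foot of the battery well's metal neck, on the radio's flat deck, 72 mm above the table; z upwards along the neck's axis. Its x, y are the radio's and tell nothing of the thread. Neck: 50 mm diameter over the threads, 37 mm core, 23 mm high; about 2 mm play all round in the cap. Right-hand thread, three starts 120 degrees apart; which way they face differs each time.
- rest_level (a point): On the neck's axis, 15.2 mm above the deck: the cap's origin (rim centre) lies here when the cap sits high on the level thread tops. Set down 18 to 20 mm up, its pins stand on three narrow stop teeth (lift, turn 0.35 rad anticlockwise, set down again); higher still, it is off centre on the neck's edge. While high, turning clockwise runs into the solid teeth.
- start_level (a point): On the neck's axis, 6.5 mm above the deck: the cap's origin lies here once it has dropped 9 mm into the thread start. Turned anticlockwise while high it slides level and drops within 2.1 rad; the window is 0.2 rad wide, then a solid stop. It must be free to sink: its weight does it if the bar is held loosely, else press lightly. If it hangs aslant on one pin, a hair more turn frees it.
- home_level (a point): On the neck's axis, 2 mm above the deck: here lies the cap's origin when fully home. From the thread start, 1.2 to 1.5 rad clockwise draws it down 4.5 mm to here; the last 0.1 rad is level, then a solid stop ends the turn. The thread is loose (1 mm play) and light to turn; the cap's weight lets it follow.
- radio: Teal radio set, fixed, 220 (x) x 170 (y) mm, deck 72 mm above the table. Origin: centre of its underside, on the table; x towards its two black antenna stubs (which stand 87 mm above the deck at x = 92, y = +-66 mm). The well's neck stands at x = -30, y = 0 mm.
- pad: Pink foam pad, fixed, 130 x 130 mm, 6 mm thick; the cap starts on it. Origin: centre of its underside.
- jar: Loose amber glass jar with a white lid, 42 mm diameter, 50 mm high, upright. Origin: centre of its underside. Leave it alone.
- cutters: Loose side cutters with turquoise handles, lying flat, about 145 mm long, 12 mm high. Origin: near the pivot on the table; the handles run to -x. Leave them alone.
- driver: Loose screwdriver with a blue handle, lying flat, 150 mm long; its handle runs to -x. Leave it alone.
Mind the look-alikes: they are no part of the job. Several things have the shape of the cap; the one meant has the colours described above.

How it is judged:
On the way:
1. the cap is level on the neck and down in the thread start (rim less than 9 mm above the deck, within 4 mm of the neck's axis, tilt under 0.1 rad) (z of cap in the frame of well_foot below 0.009 m and horizontal distance between cap and well_foot below 0.004 m and angle between cap's own z axis and vertical below 0.1 rad), for 0.1 s.
At the end, for the whole second after the job is handed in: The cap is screwed fully home on the neck: its rim less than 3.2 mm above the radio's deck (home is 2 mm), within 4 mm of the neck's axis, tilted less than 0.05 rad, at rest and released; jar, cutters and screwdriver where they were (z of cap in the frame of well_foot below 0.0032 m and horizontal distance between cap and well_foot below 0.004 m and angle between cap's own z axis and vertical below 0.05 rad and linear speed of cap below 0.01 m/s and contact force between cap and the fingers below 0.2 N); the robot touches nothing.
It fails at once if the cap is forced: more than 40 N between the cap and the radio (contact force between cap and radio above 40 N).
It fails at once if the radio is struck or pushed with the arm or fingers (over 15 N) (contact force between the arm and radio above 15 N).
It fails at once if the jar is disturbed (moved more than 20 mm) (distance of jar from where it was at the start of the episode above 0.02 m).
It fails at once if the cutters are disturbed (moved more than 20 mm) (distance of cutters from where it was at the start of the episode above 0.02 m).
It fails at once if the screwdriver is disturbed (moved more than 20 mm) (distance of driver from where it was at the start of the episode above 0.02 m).
It also fails if it takes over 64 s, if anything falls off the work surface, if the arm or the gripper's body presses on something with over 40 N, if the wrist force passes 120 N, or if a joint passes its speed limit or range.

## Robot

A 6-joint arm with a two-finger parallel gripper is mounted at the origin on the work surface. World frame = base frame: x ahead of the robot, y to its left, z up, the work surface at z = 0. Lengths are in m, angles in rad, forces in N, time in s.
With the tool pointing down it reaches from about 0.325 to 0.85 m from the base axis. Payload 15.5 kg.
Tool frame: the origin (TCP) lies midway between the tips of the shut fingers; the grasp point (between the pads) lies 19 mm behind it (arm.pinch_z is the distance from the TCP to the grasp point, in m); z points along the fingers, y is the line along which they close (so a half turn about z gives the same grasp; the last joint's range is limited). The gripper opens to 91 mm and grips with 3 to 60 N. Pads are 32 mm wide; open, the fingers measure 118 mm over their backs; the gripper's body (76 mm by 178 mm) begins 60 mm behind the grasp point.
Start: joints at [-1.23, 0.494, 1.345, -0, 1.302, -0.096], TCP at [0.264, -0.567, 0.214] pointing down, gripper open.
Joint ranges: [-2.91, 2.91], [-0.82, 2.16], [0.22, 2.67], [-1.22, 4.37], [0.12, 2.79], [-3.08, 3.08]. Speed limits (rad/s): [1.89, 1.89, 2.57, 3.01, 3.01, 3.01].

## Interface

Orientations are given as a 3x3 rotation matrix whose columns are the frame's x, y, z axes.
In Python, from rig import arm gives the robot as it stands. The module is installed in compiled form; this text tells all that it offers.
- The arm moves only by the shell command python3 -m jog 'ROWS'. ROWS is JSON, a list of rows, each a list of 7 numbers: the shift along the tool's x, y, z in units of 40 mm (1.0 is 40 mm), then the turn, a rotation vector about the tool's x, y, z in units of 5 degrees (1.0 is 5 degrees), then the closure, from 0 (fully open) to 1 (shut). In form: [[dx, dy, dz, rx, ry, rz, jaw], ...]. A call has 1 to 20 rows; each row shifts and turns the commanded pose from where the row before left it, along the tool's axes as they then stand; what a row does not reach is not made up. A row lasts 1/12 s, in which the tool goes at most 41.7 mm and 7.16 degrees, less where a joint would pass 70% of its speed; a pose out of reach is approached as far as the arm can. A call is refused whole if a number of a shift passes 1 or a number of a turn 1, either way. A call with a gripper value outside its range is refused whole. The fingers move at their own pace and stop on an object; the grip force is fixed at half the most. Time passes only in rows, so rows that do not move let the fingers close. It gives the time, the measured TCP pose, the force, the opening and the grip force at its end, in the units of the state.
- arm.read_state(): the state, without advancing time (a new reading comes with each control period).
- arm.read_camera(name): name is "scene" or "top"; returns a dict with "image" (480x640x3 uint8, blue, green, red), "mtx" (3x3 intrinsics, pixels), "distortion" ([k1, k2, p1, p2, k3] as OpenCV has them; the pictures are not rectified), "T" (4x4, takes a point from camera to world coordinates). Camera axes: x right, y down, z forward; pixel columns grow to the right and rows downward; lengths in m; the calibration is good to about 2 mm. A picture is of the moment at which its call begins. There is no depth.
- arm.hand_in(): hands the job in; it is judged then, once.
The state is a dict: "clock": time; "joint_pos": joint angles; "joint_velocities": joint speeds; "effort": joint torques, N m; "tool_pos": TCP position; "tool_rot": TCP orientation; "ft_force": force on the tool from outside, world axes, zero at the start; "wrist_torque": the same for the moment, N m; "finger_gap": opening from 0.0 (shut) to 1.0 (fully open); "grip_force": force on a finger pad.
Only numpy, scipy, OpenCV 4.12 (cv2) and the standard library are available. Lean on these libraries where they do the work, as an engineer would, in place of code of your own. Each camera call takes 0.05 s, during which the arm holds its last target. There are 200 camera calls.

## Working session

There is one attempt and no reset: what is moved stays moved. The work goes in short steps, Python scripts to look and compute and a shell command to move; the robot and the scene stay as the last step left them, time stands still between calls to the robot, and variables do not carry over. Pictures are saved under pics/ and viewed, at most 10 in all, crops included, and the job is handed in when it is done.

```bash
mkdir -p pics
python3 - <<'E'
from rig import arm
import cv2,numpy as np
for n in("scene","top"):
    c=arm.read_camera(n);cv2.imwrite(f"pics/{n}0.png",c["image"]);print(n,np.round(c["T"],3).tolist(),np.round(c["mtx"],1).tolist(),c["distortion"])
print(arm.read_state(),arm.pinch_z)
E
```

```text
scene [[0.601, 0.464, -0.651, 1.18], [0.799, -0.362, 0.48, -0.497], [-0.013, -0.809, -0.588, 0.605], [0.0, 0.0, 0.0, 1.0]] [[450.3, 0.0, 324.0], [0.0, 450.3, 247.0], [0.0, 0.0, 1.0]] [-0.09708206  0.          0.          0.          0.        ]
top [[-0.011, -0.987, 0.163, 0.468], [-1.0, 0.011, -0.001, -0.062], [-0.001, -0.163, -0.987, 1.022], [0.0, 0.0, 0.0, 1.0]] [[554.5, 0.0, 316.1], [0.0, 554.5, 229.5], [0.0, 0.0, 1.0]] [0.00171519 0.         0.         0.         0.        ]
{'clock': 0.1, 'joint_pos': array([-1.23049855e+00,  4.94079127e-01,  1.34604667e+00, -7.94597227e-07,
        1.30251262e+00, -9.55017983e-02]), 'joint_velocities': array([ 4.85863259e-05, -1.72043072e-03, -1.83217062e-03,  1.82962015e-04,
       -1.10011578e-03, -3.42606771e-04]), 'effort': array([ 8.18708941e-04, -8.80242562e+01, -3.82543552e+01,  7.10581010e-02,
        4.82544524e-02, -5.66144524e-05]), 'tool_pos': array([ 0.26372454, -0.56626675,  0.21343159]), 'tool_rot': array([[ 9.06532732e-01,  4.22135384e-01, -3.49762593e-04],
       [ 4.22135518e-01, -9.06532202e-01,  9.85533629e-04],
       [ 9.89575636e-05, -1.04106571e-03, -9.99999453e-01]]), 'ft_force': array([0.25025124, 0.71138589, 0.06922053]), 'wrist_torque': array([-0.03191241, -0.00546916,  0.04753817]), 'grip_force': 0.0, 'finger_gap': 1.000543425630665} 0.0188
```

View pics/scene0.png

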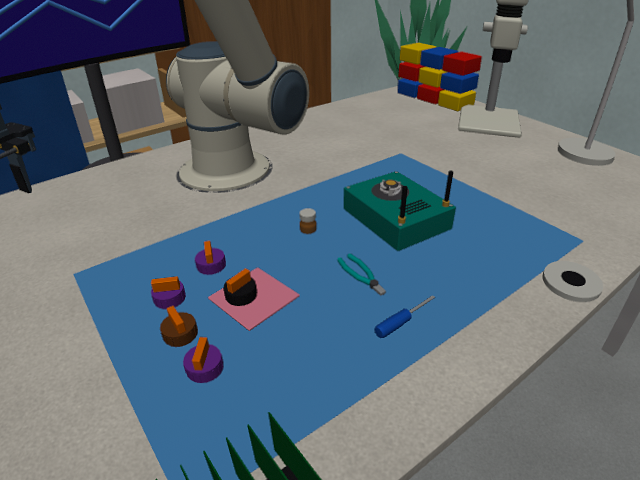

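View pics/top0.png

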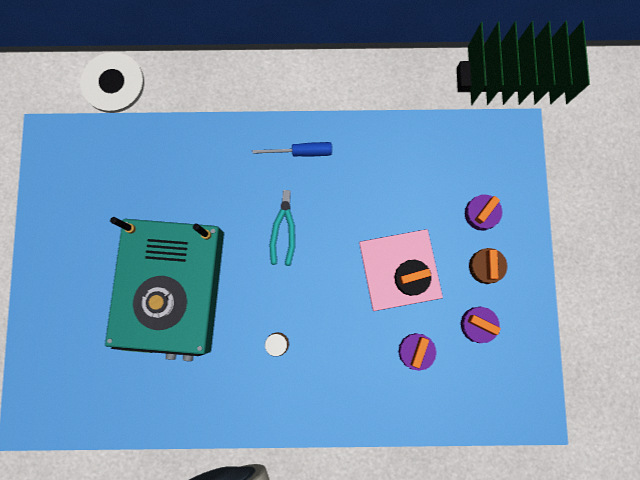

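Look-alikes in the top view are purple caps at (484,212), (480,325) and (417,352), and a brown one at (489,266). The black cap with the orange bar on the pink pad is at (413,277), and that is my choice. The neck is at about (157,302) and the jar at (276,344).

```bash
cat > h.py <<'E'
from rig import arm
import cv2,numpy as np
def ray(c,uv):
    p=cv2.undistortPoints(np.array(uv,float).reshape(-1,1,2),c["mtx"],np.array(c["distortion"],float)).reshape(-1,2)
    d=np.c_[p,np.ones(len(p))]@c["T"][:3,:3].T
    return c["T"][:3,3],d
def plane(c,uv,z):
    o,d=ray(c,uv); return (o+d*((z-o[2])/d[:,2])[:,None])
def mask(img,lo,hi,roi):
    h=cv2.cvtColor(img,cv2.COLOR_BGR2HSV);m=cv2.inRange(h,lo,hi);k=np.zeros_like(m);x0,y0,x1,y1=roi;k[y0:y1,x0:x1]=m[y0:y1,x0:x1];return k
def big(m): return max(cv2.findContours(m,cv2.RETR_EXTERNAL,cv2.CHAIN_APPROX_NONE)[0],key=cv2.contourArea)
E
python3 - <<'E'
from h import *
t=arm.read_camera("top");s=arm.read_camera("scene")
a=cv2.resize(t["image"][235:320,355:455],None,fx=4,fy=4,interpolation=2)
b=cv2.resize(t["image"][210:365,100:225],None,fx=2.2,fy=2.2,interpolation=2)
d=cv2.resize(s["image"][260:335,200:305],None,fx=4,fy=4,interpolation=2)
W=np.zeros((600,800,3),np.uint8)
for im,x,y in((a,0,0),(b,430,0),(d,0,300)):
    im=im[:600-y,:800-x];W[y:y+im.shape[0],x:x+im.shape[1]]=im
cv2.imwrite("pics/c1.png",W)
h=cv2.cvtColor(t["image"],cv2.COLOR_BGR2HSV)
print(h[276,408:432].tolist()); 
for y in range(266,288,2): print(y,h[y,416].tolist())
c=big(mask(t["image"],(5,150,120),(20,255,255),(385,250,440,300)))
print(cv2.minAreaRect(c)); q=cv2.boxPoints(cv2.minAreaRect(c)); P=plane(t,q,.056);print(P.round(4),P.mean(0))
print(np.linalg.norm(np.diff(P,axis=0),axis=1))
# black disk on deck, teal deck
c=big(mask(t["image"],(0,0,30),(179,90,95),(125,265,195,340)));e=cv2.fitEllipse(c);print(e,plane(t,[e[0]],.072))
g=big(mask(t["image"],(10,80,80),(30,255,255),(140,290,172,315)));e=cv2.fitEllipse(g);print('gold',e,plane(t,[e[0]],.095))
E
```

```text
[[14, 183, 234], [14, 187, 231], [14, 186, 232], [14, 188, 231], [14, 185, 231], [14, 189, 231], [14, 184, 231], [14, 185, 231], [14, 184, 232], [13, 186, 232], [14, 185, 232], [14, 185, 231], [13, 187, 232], [13, 188, 233], [14, 186, 234], [14, 186, 235], [14, 182, 239], [13, 187, 240], [12, 197, 236], [11, 204, 226], [9, 207, 177], [9, 181, 55], [141, 50, 36], [168, 76, 171]]
266 [100, 22, 35]
268 [130, 23, 34]
270 [109, 62, 33]
272 [12, 201, 237]
274 [14, 188, 232]
276 [14, 184, 232]
278 [14, 187, 235]
280 [10, 128, 30]
282 [132, 35, 36]
284 [128, 27, 38]
286 [105, 15, 35]
((415.4245300292969, 275.7358703613281), (7.6921916007995605, 29.532522201538086), 74.05460357666016)
[[ 0.5437 -0.2086  0.056 ]
 [ 0.5573 -0.2587  0.056 ]
 [ 0.5444 -0.2618  0.056 ]
 [ 0.5308 -0.2118  0.056 ]] [ 0.54404972 -0.23523471  0.056     ]
[0.05187581 0.01331287 0.05176185]
((159.37770080566406, 302.47113037109375), (51.739070892333984, 54.1475944519043), 36.58283615112305) [[0.50223057 0.20473456 0.072     ]]
gold ((155.72756958007812, 301.8878479003906), (13.758519172668457, 14.789460182189941), 68.22589111328125) [[0.50242985 0.20435762 0.095     ]]
```

View pics/c1.png

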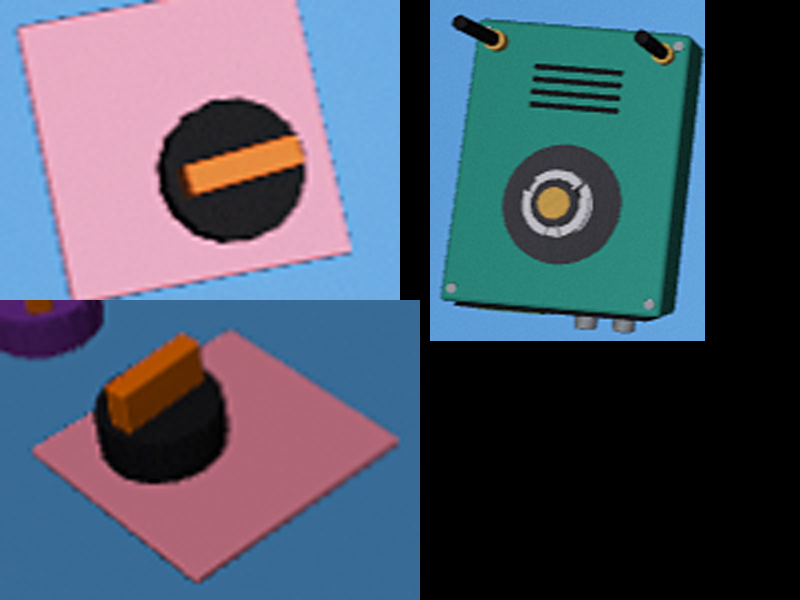

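The crop confirms the black cap with the orange bar on the pink pad. The bar measures 52 x 13 mm at z=0.056, centred at (0.544,-0.235). The neck is at (0.502,0.2045), from both the disc and the gold centre. Moving above the cap now.

```bash
python3 -m jog '[[0.49,-0.23,0,0,0,0,0.4],[0.49,-0.23,0,0,0,0,0.4],[0.49,-0.23,0,0,0,0,0.4],[0.49,-0.23,0,0,0,0,0.4],[0.49,-0.23,0,0,0,0,0.4],[0.49,-0.23,0,0,0,0,0.4],[0.49,-0.23,0,0,0,0,0.4],[0.49,-0.23,0,0,0,0,0.4],[0.49,-0.23,0,0,0,0,0.4],[0.49,-0.23,0,0,0,0,0.4],[0.49,-0.23,0,0,0,0,0.4],[0.49,-0.23,0,0,0,0,0.4],[0.49,-0.23,0,0,0,0,0.4],[0.49,-0.23,0,0,0,0,0.4],[0.49,-0.23,0,0,0,0,0.4],[0.49,-0.23,0,0,0,0,0.4],[0.49,-0.23,0,0,0,0,0.4],[0.49,-0.23,0,0,0,0,0.4],[0.49,-0.23,0,0,0,0,0.4],[0.49,-0.23,0,0,0,0,0.4]]'
python3 -m jog '[[0,0,0,0,0,-1,0.4],[0,0,0,0,0,-1,0.4],[0,0,0,0,0,-1,0.4],[0,0,0,0,0,-1,0.4],[0,0,0,0,0,-1,0.4],[0,0,0,0,0,-1,0.4],[0,0,0,0,0,-1,0.4],[0,0,0,0,0,-1,0.4],[0,0,0,0,0,-1,0.4],[0,0,0,0,0,-1,0.4],[0,0,0,0,0,-1,0.4],[0,0,0,0,0,-1,0.4],[0,0,0,0,0,-1,0.4],[0,0,0,0,0,-1,0.4],[0,0,0,0,0,-1,0.4],[0,0,0,0,0,-1,0.4],[0,0,0,0,0,0,0.4],[0,0,0,0,0,0,0.4]]'
cat >> h.py <<'E'
def go(x,y,z,yaw=None):
    """shift (units of 40mm) in tool axes, turn about tool z (units of 5deg) to reach target"""
    s=arm.read_state();R=s["tool_rot"];d=R.T@(np.array([x,y,z])-s["tool_pos"])/.04
    a=np.degrees(np.arctan2(R[1,0],R[0,0]))
    print("clk %.2f"%s["clock"],"pos",s["tool_pos"].round(4),"yaw %.2f"%a,"tilt",R[:,2].round(4),"F",s["ft_force"].round(1),"T",s["wrist_torque"].round(2),"gap %.3f grip %.1f"%(s["finger_gap"],s["grip_force"]),"q6 %.2f"%s["joint_pos"][5])
    print("shift",d.round(3),"turn",None if yaw is None else round(-((yaw-a+180)%360-180)/5,3))
E
python3 -c "
from h import *
go(.544,-.2352,.0345,105.2)"
```

```text
clock: 1.87
tool_pos: [0.542, -0.2333, 0.2138]
tool_rot: [[0.907, 0.422, -0.0], [0.422, -0.907, 0.0], [-0.0, -0.0, -1.0]]
ft_force: [0.4, -0.6, 0.6]
finger_gap: 0.603
grip_force: 0.0
clock: 3.37
tool_pos: [0.5415, -0.2343, 0.2138]
tool_rot: [[-0.256, 0.967, -0.0], [0.967, 0.256, 0.0], [0.0, -0.0, -1.0]]
ft_force: [1.0, 0.3, -0.5]
finger_gap: 0.601
grip_force: 0.0
clk 3.37 pos [ 0.5415 -0.2343  0.2138] yaw 104.81 tilt [-2.e-04  1.e-04 -1.e+00] F [ 1.   0.3 -0.5] T [-0.03 -0.08  0.03] gap 0.601 grip 0.0 q6 -0.77
shift [-0.039  0.056  4.483] turn -0.078
```

```bash
python3 -m jog '[[-0.04,0.055,0.5,0,0,-0.08,0.4],[0,0,0.5,0,0,0,0.4],[0,0,0.5,0,0,0,0.4],[0,0,0.5,0,0,0,0.4],[0,0,0.5,0,0,0,0.4],[0,0,0.5,0,0,0,0.4],[0,0,0.5,0,0,0,0.4],[0,0,0.4,0,0,0,0.4],[0,0,0.3,0,0,0,0.4],[0,0,0.18,0,0,0,0.4],[0,0,0.1,0,0,0,0.4],[0,0,0,0,0,0,0.4]]' | tail -5
python3 -c "
from h import *
go(.544,-.2352,.0345,105.2)"
python3 -m jog '[[0,0,0,0,0,0,0.7],[0,0,0,0,0,0,0.8],[0,0,0,0,0,0,1],[0,0,0,0,0,0,1],[0,0,0,0,0,0,1],[0,0,0,0,0,0,1],[0,0,0,0,0,0,1]]' | tail -3
python3 -c "
from h import *
go(.544,-.2352,.0345,105.2)"
```

```text
tool_pos: [0.5439, -0.2352, 0.0343]
tool_rot: [[-0.264, 0.965, -0.001], [0.965, 0.264, 0.0], [0.001, -0.001, -1.0]]
ft_force: [-0.2, -0.3, -0.4]
finger_gap: 0.6
grip_force: 0.0
clk 4.37 pos [ 0.5439 -0.2352  0.0343] yaw 105.29 tilt [-7.e-04  4.e-04 -1.e+00] F [-0.2 -0.3 -0.4] T [ 0.04 -0.07  0.01] gap 0.600 grip 0.0 q6 -0.78
shift [-0.001  0.003 -0.006] turn 0.018
ft_force: [0.3, -0.1, 1.7]
finger_gap: 0.154
grip_force: 30.0
clk 4.95 pos [ 0.5441 -0.2353  0.0349] yaw 105.37 tilt [ 2.e-04 -1.e-04 -1.e+00] F [ 0.3 -0.1  1.7] T [ 0.16 -0.04 -0.  ] gap 0.154 grip 30.0 q6 -0.78
shift [ 0.004 -0.002  0.009] turn 0.033
```

Gripped (opening 14 mm = bar width). Lifting and carrying it over the neck.

```bash
python3 -m jog '[[0,0,-0.2,0,0,0,1],[0,0,-0.4,0,0,0,1],[0,0,-0.5,0,0,0,1],[0,0,-0.5,0,0,0,1],[0,0,-0.5,0,0,0,1],[0,0,-0.5,0,0,0,1],[0,0,-0.5,0,0,0,1],[0,0,-0.5,0,0,0,1],[0,0,-0.3,0,0,0,1],[0,0,-0.2,0,0,0,1]]' | tail -3
python3 -m jog '[[0.3,0.05,0,0,0,0,1],[0.54,0.095,0,0,0,0,1],[0.57,0.1,0,0,0,0,1],[0.57,0.1,0,0,0,0,1],[0.57,0.1,0,0,0,0,1],[0.57,0.1,0,0,0,0,1],[0.57,0.1,0,0,0,0,1],[0.57,0.1,0,0,0,0,1],[0.57,0.1,0,0,0,0,1],[0.57,0.1,0,0,0,0,1],[0.57,0.1,0,0,0,0,1],[0.57,0.1,0,0,0,0,1],[0.57,0.1,0,0,0,0,1],[0.57,0.1,0,0,0,0,1],[0.57,0.1,0,0,0,0,1],[0.57,0.1,0,0,0,0,1],[0.57,0.1,0,0,0,0,1],[0.57,0.1,0,0,0,0,1],[0.54,0.095,0,0,0,0,1],[0.3,0.05,0,0,0,0,1]]' | tail -3
python3 - <<'E'
from h import *
go(.5023,.2045,.13)
s=arm.read_camera("scene");cv2.imwrite("pics/s2.png",cv2.resize(s["image"][90:260,310:490],None,fx=3.4,fy=3.4,interpolation=2))
E
```

```text
ft_force: [0.0, -0.1, -1.1]
finger_gap: 0.152
grip_force: 30.0
ft_force: [0.6, -0.4, -1.2]
finger_gap: 0.152
grip_force: 30.0
clk 7.45 pos [0.5011 0.2035 0.198 ] yaw 105.44 tilt [-1.5e-03  1.0e-04 -1.0e+00] F [ 0.6 -0.4 -1.2] T [ 0.01 -0.09  0.02] gap 0.152 grip 30.0 q6 0.01
shift [0.014 0.038 1.701] turn None
```

View pics/s2.png

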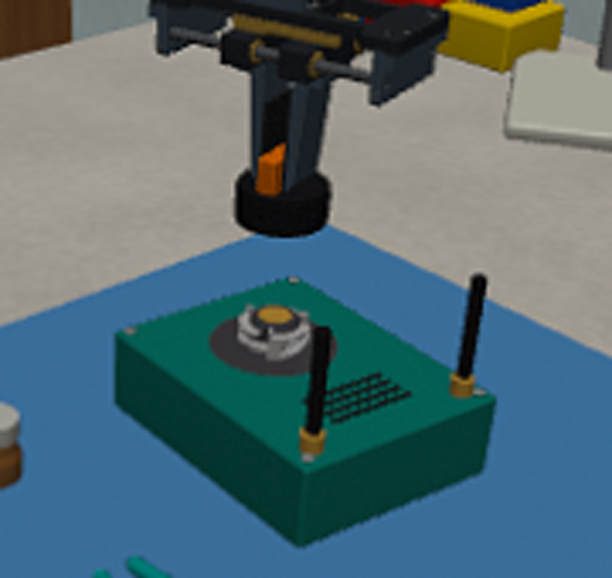

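The cap hangs level over the neck, with the rim at about crop (283,215) and the neck at (275,330). Next, a check of cap and neck offsets in the scene view.

Run:
```python
from h import *
s=arm.read_camera("scene");T=arm.read_state()["tool_pos"]
def proj(c,P):
    M=np.linalg.inv(c["T"]);return cv2.projectPoints(np.array(P,float).reshape(-1,1,3),cv2.Rodrigues(M[:3,:3])[0],M[:3,3],c["mtx"],np.array(c["distortion"],float))[0].reshape(-1,2)
m=mask(s["image"],(0,0,0),(179,255,45),(375,138,410,162));c=big(m);print("cap bbox",cv2.boundingRect(c))
th=np.linspace(0,6.283,90);circ=lambda x,y,z,r:np.c_[x+r*np.cos(th),y+r*np.sin(th),0*th+z]
r=T[2]-.0289
p=proj(s,np.r_[circ(T[0],T[1],r,.0325),circ(T[0],T[1],r+.026,.0325)]);print("pred",p.min(0),p.max(0))
g=big(mask(s["image"],(12,90,90),(30,255,255),(380,175,405,192)));e=cv2.fitEllipse(g);print("gold",e)
for z in(.09,.095,.1):print(z,plane(s,[e[0]],z))
d=big(mask(s["image"],(0,0,30),(179,80,95),(370,178,412,202)));print("disk bbox",cv2.boundingRect(d)); p=proj(s,circ(.5023,.2045,.072,.046));print(p.min(0),p.max(0))
```

```text
cap bbox (380, 138, 27, 22)
pred [377.93242698 137.46999882] [407.1811981  159.51668703]
gold ((390.42803955078125, 182.09219360351562), (4.228824615478516, 9.36953353881836), 94.37749481201172)
0.09 [[0.49579013 0.21082405 0.09      ]]
0.095 [[0.50243935 0.20394937 0.095     ]]
0.1 [[0.50908857 0.19707469 0.1       ]]
disk bbox (372, 183, 31, 17)
[370.95024028 181.55247868] [408.93160733 199.92535286]
```

```bash
python3 -m jog '[[0.014,0.038,0.3,0,0,0,1],[0,0,0.4,0,0,0,1],[0,0,0.4,0,0,0,1],[0,0,0.3,0,0,0,1],[0,0,0.2,0,0,0,1],[0,0,0.1,0,0,0,1],[0,0,0,0,0,0,1],[0,0,0,0,0,0,1]]' | tail -3
python3 -c "
from h import *
go(.5024,.2043,.1215)"
```

```text
ft_force: [-0.4, 0.1, -0.7]
finger_gap: 0.154
grip_force: 30.0
clk 8.22 pos [0.504 0.202 0.131] yaw 105.35 tilt [ 2.e-04 -0.e+00 -1.e+00] F [-0.4  0.1 -0.7] T [ 0.   -0.1  -0.01] gap 0.154 grip 30.0 q6 0.00
shift [ 0.066 -0.022  0.238] turn None
```

```bash
python3 -m jog '[[0.066,-0.022,0,0,0,0,1],[0,0,0.08,0,0,0,1],[0,0,0.08,0,0,0,1],[0,0,0.08,0,0,0,1],[0,0,0,0,0,0,1]]' | tail -3
python3 -c "
from h import *
go(.5024,.2043,.118)"
```

```text
ft_force: [-0.5, 0.2, -0.9]
finger_gap: 0.149
grip_force: 30.0
clk 8.63 pos [0.5019 0.2045 0.1205] yaw 105.37 tilt [-8.e-04 -2.e-04 -1.e+00] F [-0.5  0.2 -0.9] T [ 0.02 -0.12 -0.01] gap 0.149 grip 30.0 q6 0.01
shift [-0.008  0.011  0.063] turn None
```

```bash
python3 -m jog '[[0,0,0.03,0,0,0,1],[0,0,0.03,0,0,0,1],[0,0,0,0,0,0,1]]' | grep -E "pos|force"
python3 -m jog '[[0,0,0.02,0,0,0,1],[0,0,0.02,0,0,0,1],[0,0,0,0,0,0,1]]' | grep -E "pos|force"
```

```text
tool_pos: [0.5022, 0.2045, 0.1186]
ft_force: [0.0, 0.6, -1.4]
grip_force: 30.0
tool_pos: [0.5021, 0.2046, 0.1171]
ft_force: [-2.0, 0.4, -1.3]
grip_force: 30.0
```

```bash
python3 -m jog '[[0,0,0,0,0,0,0.82],[0,0,0,0,0,0,0.82],[0,0,0,0,0,0,0.82],[0,0,0,0,0,0,0.82]]' | grep -E "pos|force|gap"
cat >> h.py <<'E'
def look(n,box=(335,100,450,200),f=5):
    s=arm.read_camera("scene")["image"];x0,y0,x1,y1=box
    cv2.imwrite(f"pics/{n}.png",cv2.resize(s[y0:y1,x0:x1],None,fx=f,fy=f,interpolation=2))
    m=mask(s,(0,0,0),(179,255,45),(372,135,412,195));b=[cv2.boundingRect(c) for c in cv2.findContours(m,0,1)[0]]
    print("dark",max(b,key=lambda r:r[2]*r[3]))
    o=mask(s,(4,150,80),(20,255,255),(375,135,412,195)); print("orange",cv2.boundingRect(cv2.findNonZero(o)))
E
python3 -c "
from h import *
go(.5024,.2043,.117);look('s3')"
```

```text
tool_pos: [0.5023, 0.2046, 0.1172]
ft_force: [0.0, 0.7, 0.6]
finger_gap: 0.184
grip_force: 0.0
clk 9.47 pos [0.5023 0.2046 0.1172] yaw 105.37 tilt [ 2.e-04  0.e+00 -1.e+00] F [0.  0.7 0.6] T [ 0.06 -0.14  0.01] gap 0.184 grip 0.0 q6 0.01
shift [-0.007  0.     0.004] turn None
dark (372, 135, 40, 60)
orange (383, 135, 15, 45)
```

View pics/s3.png

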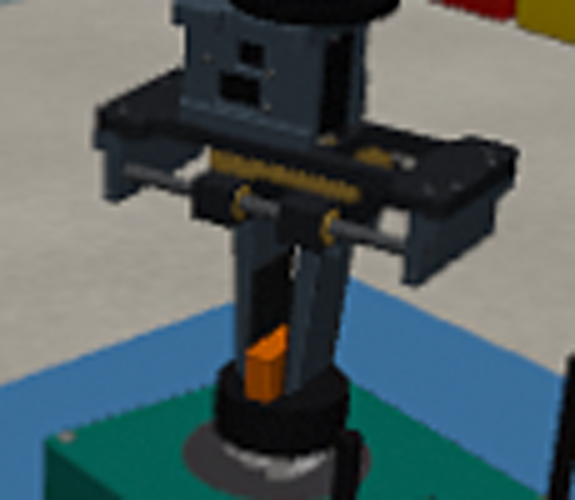

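The cap sits level and high, with bright neck showing beneath it at crop (270,460). I'll turn anticlockwise in small steps with a drop and torque check between each.

```bash
cat > chk.py <<'E'
from h import *
import sys
c=arm.read_camera("scene")["image"];s=arm.read_state()
h=cv2.cvtColor(c,cv2.COLOR_BGR2HSV)[184:200,376:404]
n=int(((h[...,2]>110)&(h[...,1]<60)).sum())
g=c[175:200,380:387].max(2).astype(int); rows=[175+int(np.argmax(g[:,j]>47)) for j in range(7)]
R=s["tool_rot"];a=np.degrees(np.arctan2(R[1,0],R[0,0]))
print("neck",n,"edge",rows,"yaw %.1f z %.4f"%(a,s["tool_pos"][2]),"Tz %.2f"%s["wrist_torque"][2],"F",s["ft_force"].round(1),"grip %.1f"%s["grip_force"],"clk %.1f"%s["clock"])
if len(sys.argv)>1 and (n<int(sys.argv[1]) or abs(s["wrist_torque"][2])>.35): print("STOP");sys.exit(1)
E
python3 chk.py
python3 -m jog '[[0,0,0,0,0,-0.4,0.82],[0,0,0,0,0,-0.4,0.82],[0,0,0,0,0,-0.4,0.82],[0,0,0,0,0,-0.4,0.82],[0,0,0,0,0,0,0.82]]' >/dev/null; python3 chk.py
python3 -m jog '[[0,0,0,0,0,-0.4,0.82],[0,0,0,0,0,-0.4,0.82],[0,0,0,0,0,-0.4,0.82],[0,0,0,0,0,-0.4,0.82],[0,0,0,0,0,0,0.82]]' >/dev/null; python3 chk.py
```

```text
neck 17 edge [189, 189, 190, 190, 175, 175, 175] yaw 105.4 z 0.1171 Tz 0.05 F [-0.3 -0.3  0.9] grip 0.0 clk 9.6
neck 17 edge [189, 189, 190, 175, 175, 175, 175] yaw 113.3 z 0.1171 Tz -0.01 F [ 0.1  0.3 -1.3] grip 0.0 clk 10.0
neck 17 edge [189, 189, 190, 190, 175, 177, 175] yaw 121.3 z 0.1171 Tz 0.05 F [-0.3 -0.4 -0.6] grip 0.0 clk 10.5
```

```bash
python3 -m jog '[[0,0,0,0,0,-0.4,0.82],[0,0,0,0,0,-0.4,0.82],[0,0,0,0,0,-0.4,0.82],[0,0,0,0,0,-0.4,0.82],[0,0,0,0,0,0,0.82]]' >/dev/null && python3 chk.py 11 &&
python3 -m jog '[[0,0,0,0,0,-0.4,0.82],[0,0,0,0,0,-0.4,0.82],[0,0,0,0,0,-0.4,0.82],[0,0,0,0,0,-0.4,0.82],[0,0,0,0,0,0,0.82]]' >/dev/null && python3 chk.py 11 &&
python3 -m jog '[[0,0,0,0,0,-0.4,0.82],[0,0,0,0,0,-0.4,0.82],[0,0,0,0,0,-0.4,0.82],[0,0,0,0,0,-0.4,0.82],[0,0,0,0,0,0,0.82]]' >/dev/null && python3 chk.py 11 &&
python3 -m jog '[[0,0,0,0,0,-0.4,0.82],[0,0,0,0,0,-0.4,0.82],[0,0,0,0,0,-0.4,0.82],[0,0,0,0,0,-0.4,0.82],[0,0,0,0,0,0,0.82]]' >/dev/null && python3 chk.py 11 &&
python3 -m jog '[[0,0,0,0,0,-0.4,0.82],[0,0,0,0,0,-0.4,0.82],[0,0,0,0,0,-0.4,0.82],[0,0,0,0,0,-0.4,0.82],[0,0,0,0,0,0,0.82]]' >/dev/null && python3 chk.py 11 &&
python3 -m jog '[[0,0,0,0,0,-0.4,0.82],[0,0,0,0,0,-0.4,0.82],[0,0,0,0,0,-0.4,0.82],[0,0,0,0,0,-0.4,0.82],[0,0,0,0,0,0,0.82]]' >/dev/null && python3 chk.py 11
```

```text
neck 17 edge [189, 189, 190, 190, 175, 175, 191] yaw 129.2 z 0.1171 Tz -0.02 F [-0.4  0.2  0.4] grip 0.0 clk 11.0
neck 17 edge [189, 189, 190, 190, 190, 175, 175] yaw 137.2 z 0.1171 Tz 0.04 F [-0.1  0.5  0.1] grip 0.0 clk 11.4
neck 17 edge [189, 189, 189, 190, 190, 190, 175] yaw 145.2 z 0.1171 Tz 0.02 F [ 0.3 -0.4  0.2] grip 0.0 clk 11.9
neck 17 edge [189, 189, 190, 190, 190, 191, 191] yaw 153.2 z 0.1171 Tz 0.02 F [-0.4 -0.7  0.3] grip 0.0 clk 12.4
neck 18 edge [189, 189, 189, 190, 190, 190, 191] yaw 161.2 z 0.1171 Tz -0.05 F [-0.9 -0.3 -0.2] grip 0.0 clk 12.8
neck 17 edge [189, 189, 190, 190, 190, 191, 191] yaw 169.2 z 0.1171 Tz 0.01 F [ 0.8 -1.   0.3] grip 0.0 clk 13.3
```

```bash
python3 -m jog '[[0,0,0,0,0,-0.4,0.82],[0,0,0,0,0,-0.4,0.82],[0,0,0,0,0,-0.4,0.82],[0,0,0,0,0,-0.4,0.82],[0,0,0,0,0,0,0.82]]' >/dev/null && python3 chk.py 11 &&
python3 -m jog '[[0,0,0,0,0,-0.4,0.82],[0,0,0,0,0,-0.4,0.82],[0,0,0,0,0,-0.4,0.82],[0,0,0,0,0,-0.4,0.82],[0,0,0,0,0,0,0.82]]' >/dev/null && python3 chk.py 11 &&
python3 -m jog '[[0,0,0,0,0,-0.4,0.82],[0,0,0,0,0,-0.4,0.82],[0,0,0,0,0,-0.4,0.82],[0,0,0,0,0,-0.4,0.82],[0,0,0,0,0,0,0.82]]' >/dev/null && python3 chk.py 11 &&
python3 -m jog '[[0,0,0,0,0,-0.4,0.82],[0,0,0,0,0,-0.4,0.82],[0,0,0,0,0,-0.4,0.82],[0,0,0,0,0,-0.4,0.82],[0,0,0,0,0,0,0.82]]' >/dev/null && python3 chk.py 11 &&
python3 -m jog '[[0,0,0,0,0,-0.4,0.82],[0,0,0,0,0,-0.4,0.82],[0,0,0,0,0,-0.4,0.82],[0,0,0,0,0,-0.4,0.82],[0,0,0,0,0,0,0.82]]' >/dev/null && python3 chk.py 11 &&
python3 -m jog '[[0,0,0,0,0,-0.4,0.82],[0,0,0,0,0,-0.4,0.82],[0,0,0,0,0,-0.4,0.82],[0,0,0,0,0,-0.4,0.82],[0,0,0,0,0,0,0.82]]' >/dev/null && python3 chk.py 11; python3 -c "
from h import *
look('s4')"
```

```text
neck 18 edge [189, 189, 189, 190, 190, 191, 191] yaw 177.2 z 0.1171 Tz -0.07 F [-0.9 -1.   0.4] grip 0.0 clk 13.8
neck 17 edge [189, 189, 189, 190, 190, 190, 191] yaw -174.8 z 0.1171 Tz -0.04 F [-0.2  0.4 -0.3] grip 0.0 clk 14.2
neck 18 edge [189, 189, 189, 190, 190, 191, 191] yaw -166.8 z 0.1171 Tz 0.02 F [-0.2  0.5  0.3] grip 0.0 clk 14.7
neck 0 edge [175, 191, 192, 193, 176, 175, 176] yaw -158.8 z 0.1171 Tz 0.02 F [-0.2 -0.3 -0.1] grip 0.1 clk 15.2
STOP
dark (372, 135, 40, 40)
orange (384, 135, 28, 49)
```

View pics/s4.png

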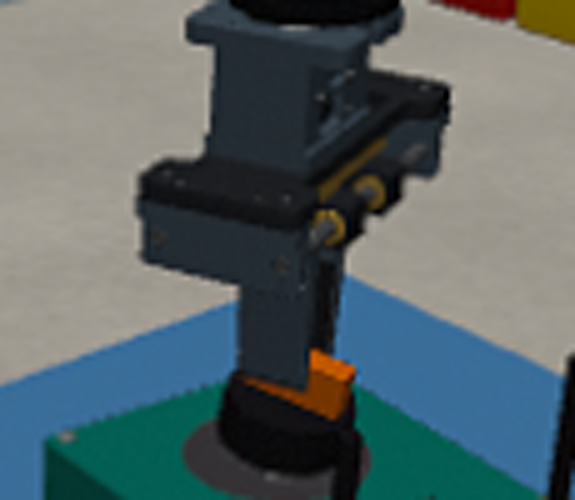

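The cap dropped, but the rim looks a little aslant (left edge higher). I'll turn it a hair more.

```bash
python3 -m jog '[[0,0,0,0,0,-0.3,0.82],[0,0,0,0,0,0,0.82]]' >/dev/null && python3 chk.py;
python3 -m jog '[[0,0,0,0,0,-0.3,0.82],[0,0,0,0,0,0,0.82]]' >/dev/null && python3 chk.py;  python3 -c "
from h import *
look('s5')"
```

```text
neck 0 edge [175, 175, 175, 175, 175, 175, 176] yaw -157.2 z 0.1171 Tz 0.00 F [-0.1 -0.6 -0.1] grip 0.0 clk 15.4
neck 0 edge [175, 175, 175, 175, 175, 175, 176] yaw -155.7 z 0.1171 Tz 0.10 F [0.8 0.3 0.3] grip 0.0 clk 15.7
dark (372, 135, 38, 35)
orange (381, 135, 29, 47)
```

View pics/s5.png

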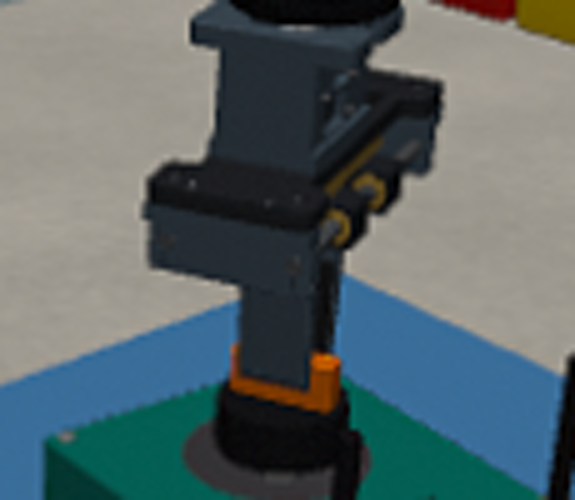

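Now level and down in the thread start. Lowering the fingers 4 mm for more bar overlap, then turning clockwise.

```bash
python3 -m jog '[[0,0,0.05,0,0,0,0.82],[0,0,0.05,0,0,0.3,0.82],[0,0,0,0,0,0.4,0.82],[0,0,0,0,0,0.4,0.82],[0,0,0,0,0,0.4,0.82],[0,0,0,0,0,0.4,0.82],[0,0,0,0,0,0.4,0.82],[0,0,0,0,0,0.4,0.82],[0,0,0,0,0,0.4,0.82],[0,0,0,0,0,0.4,0.82],[0,0,0,0,0,0,0.82]]' >/dev/null && python3 chk.py 0 &&
python3 -m jog '[[0,0,0,0,0,0.4,0.82],[0,0,0,0,0,0.4,0.82],[0,0,0,0,0,0.4,0.82],[0,0,0,0,0,0.4,0.82],[0,0,0,0,0,0.4,0.82],[0,0,0,0,0,0.4,0.82],[0,0,0,0,0,0.4,0.82],[0,0,0,0,0,0.4,0.82],[0,0,0,0,0,0.4,0.82],[0,0,0,0,0,0.4,0.82],[0,0,0,0,0,0,0.82]]' >/dev/null && python3 chk.py 0 &&
python3 -m jog '[[0,0,0,0,0,0.4,0.82],[0,0,0,0,0,0.4,0.82],[0,0,0,0,0,0.4,0.82],[0,0,0,0,0,0.4,0.82],[0,0,0,0,0,0.4,0.82],[0,0,0,0,0,0.4,0.82],[0,0,0,0,0,0.4,0.82],[0,0,0,0,0,0.4,0.82],[0,0,0,0,0,0,0.82]]' >/dev/null && python3 chk.py 0 &&
python3 -m jog '[[0,0,0,0,0,0.3,0.82],[0,0,0,0,0,0.3,0.82],[0,0,0,0,0,0.3,0.82],[0,0,0,0,0,0,0.82]]' >/dev/null && python3 chk.py 0 &&
python3 -m jog '[[0,0,0,0,0,0.2,0.82],[0,0,0,0,0,0.2,0.82],[0,0,0,0,0,0,0.82]]' >/dev/null && python3 chk.py 0
```

```text
neck 0 edge [175, 175, 175, 176, 176, 176, 177] yaw -173.2 z 0.1130 Tz -0.03 F [ 0.8  1.3 -0.8] grip 0.0 clk 16.7
neck 0 edge [175, 175, 175, 175, 175, 176, 177] yaw 166.9 z 0.1131 Tz 0.03 F [-0.5 -0.6 -0. ] grip 0.0 clk 17.6
neck 0 edge [175, 175, 175, 175, 196, 196, 196] yaw 151.0 z 0.1131 Tz -0.00 F [-0.7 -1.4 -0.3] grip 0.0 clk 18.4
neck 0 edge [175, 175, 175, 175, 196, 196, 175] yaw 146.5 z 0.1131 Tz 0.03 F [ 0.  -0.4 -0.9] grip 0.0 clk 18.8
neck 0 edge [175, 175, 175, 175, 196, 196, 175] yaw 144.4 z 0.1131 Tz -0.00 F [0.2 0.8 0.2] grip 0.0 clk 19.1
```

```bash
python3 -m jog '[[0,0,0,0,0,0.3,0.82],[0,0,0,0,0,0.3,0.82],[0,0,0,0,0,0.2,0.82],[0,0,0,0,0,0,0.82]]' >/dev/null && python3 chk.py 0 &&
python3 -m jog '[[0,0,0,0,0,0.2,0.82],[0,0,0,0,0,0.2,0.82],[0,0,0,0,0,0,0.82]]' >/dev/null && python3 chk.py 0 &&
python3 -m jog '[[0,0,0,0,0,0.2,0.82],[0,0,0,0,0,0.2,0.82],[0,0,0,0,0,0,0.82]]' >/dev/null && python3 chk.py 0 &&
python3 -m jog '[[0,0,0,0,0,0.2,0.82],[0,0,0,0,0,0.2,0.82],[0,0,0,0,0,0,0.82]]' >/dev/null && python3 chk.py 0 &&
python3 -m jog '[[0,0,0,0,0,0.2,0.82],[0,0,0,0,0,0.1,0.82],[0,0,0,0,0,0,0.82]]' >/dev/null && python3 chk.py 0 &&
python3 -m jog '[[0,0,0,0,0,0.2,0.82],[0,0,0,0,0,0.1,0.82],[0,0,0,0,0,0,0.82]]' >/dev/null && python3 chk.py 0 &&
python3 -m jog '[[0,0,0,0,0,0.2,0.82],[0,0,0,0,0,0.1,0.82],[0,0,0,0,0,0,0.82]]' >/dev/null && python3 chk.py 0 &&
python3 -m jog '[[0,0,0,0,0,0.2,0.82],[0,0,0,0,0,0.1,0.82],[0,0,0,0,0,0,0.82]]' >/dev/null && python3 chk.py 0 &&
python3 -m jog '[[0,0,0,0,0,0.2,0.82],[0,0,0,0,0,0.1,0.82],[0,0,0,0,0,0,0.82]]' >/dev/null && python3 chk.py 0 &&
python3 -m jog '[[0,0,0,0,0,0.2,0.82],[0,0,0,0,0,0.1,0.82],[0,0,0,0,0,0,0.82]]' >/dev/null && python3 chk.py 0; python3 -c "
from h import *
go(.5024,.2043,.113);look('s6')"
```

```text
neck 0 edge [175, 175, 175, 175, 196, 175, 175] yaw 140.4 z 0.1131 Tz 0.03 F [ 0.8 -0.1  0.3] grip 0.0 clk 19.5
neck 0 edge [175, 175, 175, 175, 175, 175, 175] yaw 138.4 z 0.1131 Tz 0.03 F [-0.4 -0.4 -0.1] grip 0.0 clk 19.8
neck 0 edge [175, 175, 175, 175, 175, 175, 176] yaw 136.3 z 0.1131 Tz 0.02 F [-0.6 -0.5 -0.7] grip 0.0 clk 20.1
neck 0 edge [175, 175, 175, 175, 175, 175, 197] yaw 134.3 z 0.1131 Tz 0.02 F [-0.1 -0.3  0.7] grip 0.0 clk 20.4
neck 0 edge [175, 175, 175, 175, 175, 175, 197] yaw 132.9 z 0.1131 Tz 0.04 F [ 0.2  0.4 -0.9] grip 0.1 clk 20.7
neck 0 edge [175, 175, 175, 175, 175, 175, 197] yaw 131.4 z 0.1131 Tz 0.00 F [ 0.3  0.1 -0.3] grip 0.1 clk 21.0
neck 0 edge [175, 175, 175, 175, 175, 175, 197] yaw 129.8 z 0.1131 Tz 0.02 F [ 0.  -0.3 -0.2] grip 0.1 clk 21.3
neck 0 edge [175, 175, 175, 175, 175, 175, 197] yaw 128.4 z 0.1131 Tz 0.01 F [-0.1  0.3 -0.2] grip 0.1 clk 21.6
neck 0 edge [175, 175, 175, 175, 175, 197, 197] yaw 126.9 z 0.1131 Tz -0.01 F [ 0.7 -0.6 -0.6] grip 0.1 clk 21.9
neck 0 edge [175, 175, 175, 175, 175, 197, 197] yaw 125.4 z 0.1131 Tz -0.03 F [-0.4 -0.2  0.1] grip 0.1 clk 22.2
clk 22.20 pos [0.5022 0.2046 0.1131] yaw 125.36 tilt [-0. -0. -1.] F [-0.4 -0.2  0.1] T [-0.01 -0.09 -0.03] gap 0.180 grip 0.1 q6 -0.34
shift [-0.008  0.     0.003] turn None
dark (377, 138, 31, 57)
orange (380, 135, 29, 51)
```

View pics/s6.png

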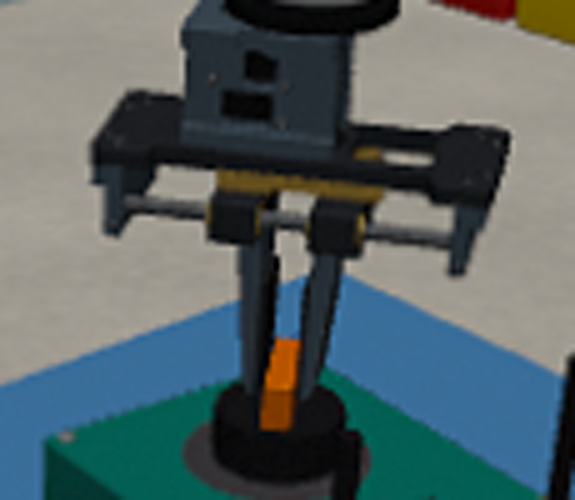

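The cap is lower and level, following the turn. Continuing gently until the stop shows in the torque.

```bash
python3 -m jog '[[0,0,0,0,0,0.2,0.82],[0,0,0,0,0,0.1,0.82],[0,0,0,0,0,0,0.82]]' >/dev/null && python3 chk.py 0 &&
python3 -m jog '[[0,0,0,0,0,0.2,0.82],[0,0,0,0,0,0.1,0.82],[0,0,0,0,0,0,0.82]]' >/dev/null && python3 chk.py 0 &&
python3 -m jog '[[0,0,0,0,0,0.2,0.82],[0,0,0,0,0,0.1,0.82],[0,0,0,0,0,0,0.82]]' >/dev/null && python3 chk.py 0 &&
python3 -m jog '[[0,0,0,0,0,0.2,0.82],[0,0,0,0,0,0.1,0.82],[0,0,0,0,0,0,0.82]]' >/dev/null && python3 chk.py 0 &&
python3 -m jog '[[0,0,0,0,0,0.2,0.82],[0,0,0,0,0,0.1,0.82],[0,0,0,0,0,0,0.82]]' >/dev/null && python3 chk.py 0 &&
python3 -m jog '[[0,0,0,0,0,0.2,0.82],[0,0,0,0,0,0.1,0.82],[0,0,0,0,0,0,0.82]]' >/dev/null && python3 chk.py 0 &&
python3 -m jog '[[0,0,0,0,0,0.2,0.82],[0,0,0,0,0,0.1,0.82],[0,0,0,0,0,0,0.82]]' >/dev/null && python3 chk.py 0 &&
python3 -m jog '[[0,0,0,0,0,0.2,0.82],[0,0,0,0,0,0.1,0.82],[0,0,0,0,0,0,0.82]]' >/dev/null && python3 chk.py 0 &&
python3 -m jog '[[0,0,0,0,0,0.2,0.82],[0,0,0,0,0,0.1,0.82],[0,0,0,0,0,0,0.82]]' >/dev/null && python3 chk.py 0 &&
python3 -m jog '[[0,0,0,0,0,0.2,0.82],[0,0,0,0,0,0.1,0.82],[0,0,0,0,0,0,0.82]]' >/dev/null && python3 chk.py 0
```

```text
neck 0 edge [175, 175, 175, 175, 175, 197, 197] yaw 123.9 z 0.1131 Tz 0.05 F [-0.8 -0.8  0.1] grip 0.1 clk 22.6
neck 0 edge [175, 175, 175, 175, 175, 197, 183] yaw 122.4 z 0.1131 Tz 0.02 F [-0.8 -0.1  0.3] grip 0.7 clk 22.9
neck 0 edge [175, 175, 175, 175, 175, 197, 181] yaw 120.9 z 0.1131 Tz 0.04 F [-1.9  0.6  0.5] grip 3.1 clk 23.1
neck 0 edge [175, 175, 175, 175, 175, 197, 179] yaw 119.4 z 0.1131 Tz 0.26 F [-2.1  1.5  1.4] grip 7.9 clk 23.4
neck 0 edge [175, 175, 175, 175, 197, 197, 178] yaw 117.9 z 0.1131 Tz 0.58 F [-3.7  2.6  1.4] grip 14.6 clk 23.8
STOP
```

The grip and torque rise marks the stop. Backing off a touch, opening, and lifting clear.

```bash
python3 -m jog '[[0,0,0,0,0,-0.5,0.82],[0,0,0,0,0,-0.4,0.7],[0,0,0,0,0,0,0.6],[0,0,0,0,0,0,0.5],[0,0,0,0,0,0,0.5],[0,0,-0.2,0,0,0,0.5],[0,0,-0.5,0,0,0,0.5],[0,0,-0.6,0,0,0,0.5],[0,0,-0.6,0,0,0,0.5],[0,0,-0.6,0,0,0,0.5],[0,0,-0.6,0,0,0,0.5],[0,0,-0.5,0,0,0,0.5],[0,0,0,0,0,0,0.5],[0,0,0,0,0,0,0.5]]' | tail -3
python3 - <<'E'
from h import *
s=arm.read_camera("scene");t=arm.read_camera("top")
look('s7')
def proj(c,P):
    M=np.linalg.inv(c["T"]);return cv2.projectPoints(np.array(P,float).reshape(-1,1,3),cv2.Rodrigues(M[:3,:3])[0],M[:3,3],c["mtx"],np.array(c["distortion"],float))[0].reshape(-1,2)
o=big(mask(s["image"],(4,150,60),(22,255,255),(375,150,412,195)));x,y,w,h=cv2.boundingRect(o);print("orange",x,y,x+w,y+h)
a0=np.radians(122.)
for r in(.002,.0065):
  for da in(-.1,0,.1):
    a=a0+da;u=np.array([np.cos(a),np.sin(a)]);v=np.array([-u[1],u[0]])
    P=[[*(np.array([.5023,.2043])+i*.026*u+j*.007*v),.072+r+k] for i in(-1,1) for j in(-1,1) for k in(.026,.05)]
    p=proj(s,P);print(r,da,p.min(0).round(1),p.max(0).round(1))
E
```

```text
ft_force: [0.4, -0.4, -1.8]
finger_gap: 0.5
grip_force: 0.0
dark (377, 175, 31, 20)
orange (387, 168, 9, 18)
orange 386 168 396 186
0.002 -0.1 [384.1 166.2] [397.8 185.4]
0.002 0 [385.  166.1] [396.8 185.5]
0.002 0.1 [386.1 166.1] [395.8 185.5]
0.0065 -0.1 [384.2 164.5] [397.9 183.7]
0.0065 0 [385.2 164.4] [397.  183.8]
0.0065 0.1 [386.2 164.4] [395.9 183.8]
```

View pics/s7.png

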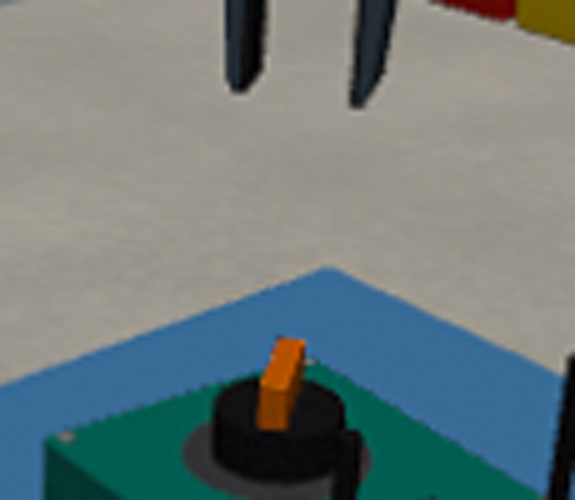

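The cap is level on the deck. The bar spans rows 168–186, where home predicts 166–185.5 and the thread start would give about 184 at the bottom. The fingers are clear, so I'm handing in.

```bash
python3 -c "
from rig import arm
print(arm.hand_in())"
```

```text
the job is handed in; nothing more can be done
None
```

The cap is on the neck, dropped into the thread start, turned clockwise to the stop and released; the bar's height in the scene view matches fully home, and the job is handed in, but the hand-in returned no verdict.

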